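# Close the camphor tin, then take off its outer lid alone

### The job

Close the open camphor tin with its two nested lids: lift the pair together from the organiser's upper tray by the inner lid's knob, which stands up through the outer lid's neck, lower them until the inner lid is fully home, and let go. Then lift the outer lid off alone by its neck, without disturbing the inner lid, which must stay home on the tin. Finish while holding the outer lid, its lower edge clear above the knob's top; never part the lids before the inner one is home, and leave the tin and everything around it where they stand.

Things in the scene. Friction and masses are not known exactly. Their poses are not given: they have to be found in the camera images.
- tin: Open round steel tin, loose, upright on the stool (z = 0), 0.45 kg. Origin: centre of its underside, z up. Body 79 mm across up to a flat shoulder 50 mm high; above it a narrower neck, 62 mm outside, mouth 56 mm, its rim 62 mm above the origin. Small white camphor tablets inside, none higher than 37 mm. Round: its yaw means nothing.
- inner_lid: Inner lid, aluminium, loose, 0.14 kg. Origin: centre of underside, z up. Upward: plug 50 mm across (tapered foot) 0-12 mm, flange 68 mm across 12-17, stem 12 mm across 17-36, round knob 16 mm across 39-63, top at 65. Starts on the organiser's upper tray (floor z 83) under the outer lid. Home on the tin: flange on the rim, origin 50 mm above the tin's, on its axis (3 mm play each way).
- outer_lid: Outer lid, steel, loose, 0.10 kg. Origin: centre of its skirt's lower edge, z up. Skirt 79 mm outside, 74 inside, 14 high; top plate at 14-18 mm with a 22 mm hole; round it a neck (tube) 34 mm outside, 22 inside, at 18-36 mm. Nested it lies loose (up to 3 mm sideways) on the inner lid's flange, origin 3 mm above the inner's; the knob's top 26 mm stand out of the neck. Nothing locks the lids.
- organiser: Two-tier dark steel organiser, fixed. Origin: on the stool under its middle. In its frame: low tray centred at x -60 mm, floor 33 high, rim 48; upper tray centred at x +58 mm, 116 x 266 outside, floor 83 high, rim 98; rails up to 102 high at the ends (y +-136). It stands left or right of the robot, the tin on the other side.
- diya: Bystander: blue ceramic diya, an open bowl 68 mm across and 26 mm high, on the organiser's low tray. Origin: centre of its underside.
- tealight: Bystander: plastic tealight, 40 mm across, 37 mm high, on the organiser's low tray. Origin: centre of its underside.
- candy_jar: Bystander: glass candy jar with steel screw top, 84 mm across and 90 mm high, standing on the stool 145 to 180 mm beyond the tin (axis to axis). Origin: centre of its underside.
- spoon: Bystander: wooden spoon 200 mm long, under 35 mm high, lying crosswise on the stool about 120 mm on the robot's side of the tin. Origin: on its underside, x along the spoon.
Things that resemble listed ones, but are neither listed nor needed, are in the scene too. Leave any brown or green look-alike of the tin alone.

How it is judged:
On the way, in this order (a step that is already met when the one before it is completed fails the run):
1. the two lids are lifted together, nested, off the organiser's tray (z of inner_lid in the frame of organiser above 0.11 m and z of outer_lid in the frame of inner_lid below 0.01 m and contact force between inner_lid and the fingers above 0.5 N), for 0.1 s.
2. the inner lid is fully home on the tin with the outer lid still lying on it, and both are let go (z of inner_lid in the frame of tin between 0.0475 and 0.0525 m and horizontal distance between inner_lid and tin below 0.005 m and angle between inner_lid's own z axis and vertical below 0.06 rad and z of outer_lid in the frame of inner_lid below 0.008 m and contact force between each of inner_lid, outer_lid and the fingers below 0.1 N), for 0.2 s.
At the end, for the whole second after the job is handed in: Inner lid home on the upright tin (origin 47.5 to 52.5 mm above the tin's, within 5 mm of its axis, tilt under 0.06 rad), still, untouched; outer lid held still in the fingers (over 1 N), its origin over 67 mm above the inner lid's, touching neither inner lid, tin, organiser nor jar (z of inner_lid in the frame of tin between 0.0475 and 0.0525 m and horizontal distance between inner_lid and tin below 0.005 m and angle between inner_lid's own z axis and vertical below 0.06 rad and z of outer_lid in the frame of inner_lid above 0.067 m and contact force between outer_lid and the fingers above 1 N and contact force between outer_lid and inner_lid below 0.1 N and contact force between outer_lid and tin below 0.1 N and contact force between outer_lid and organiser below 0.1 N and contact force between outer_lid and candy_jar below 0.1 N and contact force between each of inner_lid, tin and the fingers below 0.1 N and linear speed of outer_lid below 0.03 m/s and linear speed of inner_lid below 0.02 m/s and angle between tin's own z axis and vertical below 0.05 rad); the arm keeps its last pose, push and grip.
It fails at once if the outer lid is raised more than 12 mm off the inner lid while the inner lid is not home and level on the tin (z of outer_lid in the frame of inner_lid above 0.015 m and not (z of inner_lid in the frame of tin between 0.0475 and 0.0525 m and horizontal distance between inner_lid and tin below 0.005 m and angle between inner_lid's own z axis and vertical below 0.06 rad)).
It fails at once if the tin is pushed more than 30 mm or tipped (distance of tin from where it was at the start of the episode above 0.03 m or angle between tin's own z axis and vertical above 0.3 rad).
It fails at once if the diya or tealight is moved more than 30 mm or tipped (distance of any of diya, tealight from where it was at the start of the episode above 0.03 m or angle between any of diya, tealight's own z axis and vertical above 0.3 rad).
It fails at once if the candy jar is moved more than 30 mm or tipped (distance of candy_jar from where it was at the start of the episode above 0.03 m or angle between candy_jar's own z axis and vertical above 0.3 rad).
It fails at once if the spoon is moved more than 40 mm (distance of spoon from where it was at the start of the episode above 0.04 m).
It also fails if it takes over 51 s, if anything falls off the work surface, if the arm or the gripper's body presses on something with over 40 N, if the wrist force passes 120 N, or if a joint passes its speed limit or range.

### The arm

A 7-joint arm with a two-finger parallel gripper is mounted at the origin on the work surface. World frame = base frame: x ahead of the robot, y to its left, z up, the work surface at z = 0. Lengths are in m, angles in rad, forces in N, time in s.
With the tool pointing down it reaches from about 0.425 to 0.925 m from the base axis. Payload 6.8 kg.
Tool frame: the origin (TCP) lies midway between the tips of the shut fingers; the grasp point (between the pads) lies 19 mm behind it; z points along the fingers, y is the line along which they close (so a half turn about z gives the same grasp; the last joint's range is limited). The gripper opens to 85 mm and grips with 20 to 120 N. Pads are 22 mm wide; open, the fingers measure 114 mm over their backs; the gripper's body (76 mm by 85 mm) begins 54 mm behind the grasp point. The pads swing forward as they close: fully open they stand 13 mm farther back than shut.
Start: joints at [1.078, 0.477, 0.022, 1.555, -0.011, 1.109, -0.083], TCP at [0.253, -0.626, 0.231] pointing down, gripper open.
Joint ranges: [-2.96, 2.96], [-0.34, 2.1], [-1.41, 1.46], [0.24, 2.44], [-1.37, 4.51], [0.17, 1.92], [-2.96, 2.96]. Speed limits (rad/s): [2.39, 2.39, 3.14, 3.14, 3.14, 3.14, 3.14].

### API

Orientations are given as a unit quaternion [w, x, y, z].
In Python, from station import * gives the robot as it stands. The module is installed in compiled form; this text tells all that it offers.
- The arm moves only by the shell command python3 -m jog 'ROWS' [OPENING] [FORCE]. ROWS is JSON, a list of rows, each an object of numbers: "x", "y", "z": the shift along the tool's x, y, z in m; "ax", "ay", "az": the turn, a rotation vector about the tool's x, y, z in rad. In form: [{"x": .., "y": .., "z": .., "ax": .., "ay": .., "az": ..}, ...]. A call has 1 to 12 rows; each row is the pose to reach, as a shift and turn from the pose commanded when the call began, along the tool's axes at that moment; what a row does not reach only later rows make up. A row lasts 1/10 s, in which the tool goes at most 50 mm and 8.59 degrees, less where a joint would pass 70% of its speed; a pose out of reach is approached as far as the arm can. A call with a gripper value outside its range is refused whole. OPENING is the opening, from 0 (shut) to 1 (fully open), set as the call begins (- or left out, the last holds). The fingers move at their own pace and stop on an object; FORCE is the grip in N (left out, the last holds). Time passes only in rows, so rows that repeat a pose let the fingers close. It gives the time, the measured TCP pose, the force, the opening and the grip force at its end, in the units of the state.
- get_obs(): the state, without advancing time (a new reading comes with each control period).
- read_camera(name): name is "scene" or "side" or "wrist"; returns the picture (420x560x3 uint8, red, green, blue); there is no depth.
- camera_params(name): a dict with "K" (3x3 intrinsics, pixels), "D" ([k1, k2, p1, p2, k3] as OpenCV has them; the pictures are not rectified), "origin" and "attitude" of the camera in the world. Camera axes: x right, y up, looking along -z (the intrinsics and any distortion apply to the point x, -y, -z); pixel columns grow to the right and rows downward; lengths in m; the calibration is good to about 2 mm. A picture is of the moment at which its call begins: read the wrist's pose just before it. camera_params takes no time and is no camera call; for the wrist camera it gives the pose at the moment of the call.
- hand_in(): hands the job in; it is judged then, once.
The state is a dict: "t": time; "q": joint angles; "joint_vel": joint speeds; "joint_torque": joint torques, N m; "eef_pos": TCP position; "tool_rot": TCP orientation; "contact_force": force on the tool from outside, world axes, zero at the start; "torque": the same for the moment, N m; "gripper_width": opening from 0.0 (shut) to 1.0 (fully open); "grasp_force": force on a finger pad.
Only numpy, scipy, OpenCV 4.12 (cv2) and the standard library are available. Lean on these libraries where they do the work, as an engineer would, in place of code of your own. Each camera call takes 0.05 s, during which the arm holds its last target. There are 200 camera calls.

## Working session

There is one attempt and no reset: what is moved stays moved. The work goes in short steps, Python scripts to look and compute and a shell command to move; the robot and the scene stay as the last step left them, time stands still between calls to the robot, and variables do not carry over. Pictures are saved under pics/ and viewed, at most 12 in all, crops included, and the job is handed in when it is done.

```bash
mkdir -p pics; cat > h.py <<'E'
from station import *
import numpy as np, cv2
from scipy.spatial.transform import Rotation as R
def snap(n,f):
    p=camera_params(n); im=read_camera(n); cv2.imwrite('pics/'+f+'.png',im[:,:,::-1]); np.save('pics/'+f+'.npy',p,allow_pickle=True); return im
def rot(a):
    a=np.array(a,float)
    return a if a.shape==(3,3) else R.from_quat(a[[1,2,3,0]]).as_matrix()
def ray(p,uv):
    x,y=cv2.undistortPoints(np.array([[uv]],float),np.array(p['K'],float),np.array(p['D'],float))[0,0]
    return np.array(p['origin'],float), rot(p['attitude'])@np.array([x,-y,-1])
def atz(p,uv,z):
    o,d=ray(p,uv); return o+d*(z-o[2])/d[2]
def proj(p,P):
    c=rot(p['attitude']).T@(np.array(P,float)-np.array(p['origin'],float)); c=c*[1,-1,-1]
    return cv2.projectPoints(c.reshape(1,1,3),np.zeros(3),np.zeros(3),np.array(p['K'],float),np.array(p['D'],float))[0].ravel()
def load(f): return np.load('pics/'+f+'.npy',allow_pickle=True).item()
E
python3 - <<'E'
from h import *
a=snap('scene','s0');b=snap('side','d0')
print(camera_params('scene'),camera_params('side'),camera_params('wrist'))
o=get_obs();print(o['t'],o['eef_pos'],o['tool_rot'],o['contact_force'])
E
```

```text
{'K': array([[443.26762803,   0.        , 282.37156986],
       [  0.        , 443.26762803, 216.89532514],
       [  0.        ,   0.        ,   1.        ]]), 'D': array([-0.03323993,  0.        ,  0.        ,  0.        ,  0.        ]), 'origin': array([ 0.83749805, -0.37967887,  1.0373472 ]), 'attitude': array([0.90482201, 0.24320914, 0.08672163, 0.33856432])} {'K': array([[509.45577947,   0.        , 278.63462758],
       [  0.        , 509.45577947, 213.84051265],
       [  0.        ,   0.        ,   1.        ]]), 'D': array([-0.08097373,  0.        ,  0.        ,  0.        ,  0.        ]), 'origin': array([ 0.45656882, -0.63751819,  0.74758701]), 'attitude': array([ 0.9200017 ,  0.39061978, -0.01452944, -0.0283188 ])} {'K': array([[313.79835259,   0.        , 276.49398384],
       [  0.        , 313.79835259, 210.95061081],
       [  0.        ,   0.        ,   1.        ]]), 'D': array([0.01138884, 0.        , 0.        , 0.        , 0.        ]), 'origin': array([ 0.33096667, -0.59463762,  0.37244915]), 'attitude': array([ 0.81777047, -0.13711898,  0.09261226, -0.55124659])}
0.1 [ 0.25316618 -0.62514389  0.23041724] [-8.07805957e-04  9.81544437e-01  1.91232360e-01 -2.21953873e-04] [ 0.4750975   0.04416261 -0.49453393]
```

View pics/s0.png

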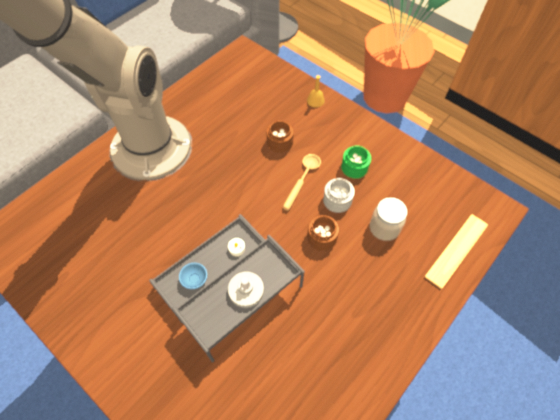

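View pics/d0.png

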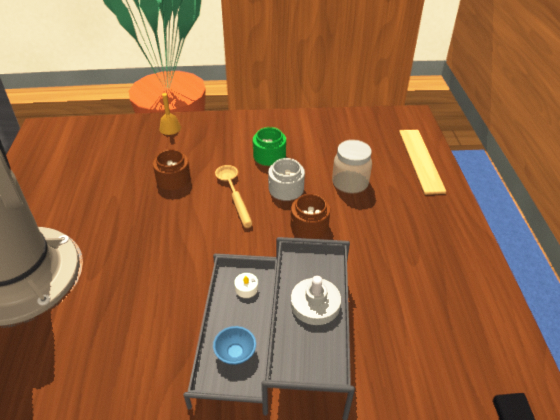

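The scene view shows the steel tin near (339,195) and the lids near (246,288). In the side view they are near (287,180) and (316,298). I'll enlarge both.

```bash
python3 - <<'E'
import cv2, numpy as np
def c(f,x,y): 
    im=cv2.imread(f'pics/{f}.png')[y:y+60,x:x+80]; return cv2.resize(im,None,fx=5,fy=5,interpolation=cv2.INTER_CUBIC)
m=np.vstack([np.hstack([c('s0',300,165),c('d0',245,150)]),np.hstack([c('s0',205,258),c('d0',276,265)])])
cv2.imwrite('pics/crop0.png',m)
E
```

```text
(no output)
```

View pics/crop0.png

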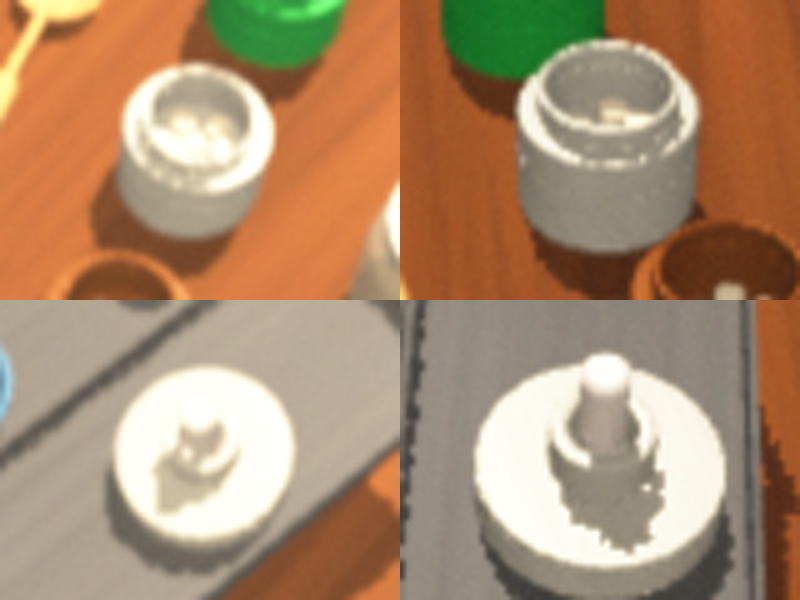

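```bash
python3 - <<'E'
from h import *
s=load('s0');d=load('d0')
def tri(a,b):
    o1,d1=ray(s,a);o2,d2=ray(d,b);A=np.stack([d1,-d2],1);t=np.linalg.lstsq(A,o2-o1,rcond=None)[0];p,q=o1+t[0]*d1,o2+t[1]*d2;return (p+q)/2,np.linalg.norm(p-q)
def w(n,a,b,z): print(n,atz(s,a,z).round(4),atz(d,b,z).round(4),tri(a,b))
w('tinrim',(339.8,187.6),(286.7,167),.062)
w('plate',(246,288.6),(316,298.2),.104)
w('knobtop',(244.8,279.8),(317.3,278.6),.146)
for n,a,b,z in [('jar top',(391,209),(353,153),.09),('brown nr',(323,224),(311,208),.062),('green',(357,156),(270,139),.062)]: w(n,a,b,z)
# organiser corners, side view upper tray
for uv,z in [((277,241),.098),((349,241),.098),((352,383),.098),((267,380),.098)]: print(atz(d,uv,z).round(3))
w('spoon',(286,207),(248,224),.01)
w('tealight',(236,246),(246,285),.037)
E
```

```text
tinrim [0.5313 0.2171 0.062 ] [0.5312 0.2146 0.062 ] (array([0.53112153, 0.2180017 , 0.05975733]), np.float64(0.0011222711439590187))
plate [ 0.5507 -0.1612  0.104 ] [ 0.5479 -0.1643  0.104 ] (array([ 0.54880582, -0.15972353,  0.097758  ]), np.float64(1.981527814784792e-05))
knobtop [ 0.548  -0.1581  0.146 ] [ 0.5481 -0.1591  0.146 ] (array([ 0.54801509, -0.15817704,  0.14520083]), np.float64(0.0006510692896908685))
jar top [0.6756 0.2334 0.09  ] [0.6729 0.2193 0.09  ] (array([0.67560009, 0.23944748, 0.07701454]), np.float64(0.005580989724396992))
brown nr [0.5661 0.1013 0.062 ] [0.5693 0.084  0.062 ] (array([0.56760695, 0.10261246, 0.05011253]), np.float64(0.011704567372999073))
green [0.5037 0.3323 0.062 ] [0.5007 0.3188 0.062 ] (array([0.50039531, 0.3413468 , 0.04746796]), np.float64(0.0037751555819785115))
[ 0.495 -0.034  0.098]
[ 0.62  -0.041  0.098]
[ 0.582 -0.307  0.098]
[ 0.465 -0.295  0.098]
spoon [0.4434 0.1023 0.01  ] [0.4441 0.0989 0.01  ] (array([0.44327015, 0.10284247, 0.00712488]), np.float64(0.002178172423447594))
tealight [ 0.4339 -0.0797  0.037 ] [ 0.4379 -0.0792  0.037 ] (array([ 0.43710811, -0.08209718,  0.0421884 ]), np.float64(0.002588806237052101))
```

```bash
cat >> h.py <<'E'
def to(x,y,z):
    o=get_obs(); M=rot(o['tool_rot']); print('t',round(o['t'],2),'pos',np.round(o['eef_pos'],4),'tilt',np.round(M[:,2],4),'shift',np.round(M.T@(np.array([x,y,z])-o['eef_pos']),4),'w',round(o['gripper_width'],3),round(o['grasp_force'],2),np.round(o['contact_force'],2))
E
python3 -c "
from h import *
to(.5485,-.160,.22)"
```

```text
t 0.1 pos [ 0.2532 -0.6251  0.2304] tilt [-7.0e-04  1.5e-03 -1.0e+00] shift [ 0.4484 -0.3202  0.0109] w 1.002 0.0 [ 0.48  0.04 -0.49]
```

```bash
python3 -m jog '[{"x":0.02,"y":-0.015},{"x":0.055,"y":-0.04},{"x":0.095,"y":-0.07},{"x":0.135,"y":-0.097},{"x":0.175,"y":-0.125},{"x":0.215,"y":-0.154},{"x":0.255,"y":-0.182},{"x":0.295,"y":-0.21},{"x":0.335,"y":-0.24},{"x":0.375,"y":-0.268},{"x":0.415,"y":-0.297},{"x":0.435,"y":-0.311}]' 0.5
python3 -m jog '[{"x":0.0134,"y":-0.0092,"z":0.01},{"x":0.0134,"y":-0.0092,"z":0.01},{"x":0.0134,"y":-0.0092,"z":0.01},{"x":0.0134,"y":-0.0092,"z":0.01}]'
python3 - <<'E'
from h import *
to(.5485,-.160,.22)
snap('wrist','w1')
p=load('w1')
for P in [(.5485,-.16,.148),(.5485,-.16,.122)]: print(proj(p,P))
E
```

```text
t 0.1 pos [ 0.2532 -0.6251  0.2304] tilt [-7.0e-04  1.5e-03 -1.0e+00] shift [ 0.4484 -0.3202  0.0109] w 1.002 0.0 [ 0.48  0.04 -0.49]
[-1198.5128536  -1708.34018475]
[ -779.34959917 -1190.84573199]validation failed for argument at $[0]...
validation failed for argument at $[0]...
```

View pics/w1.png

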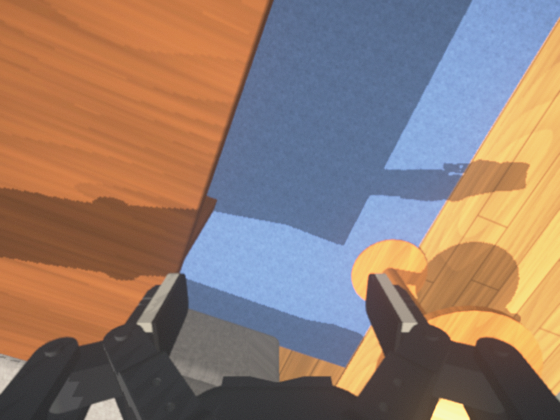

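The moves were refused because every row needs all six keys, so the picture only shows the table edge at the start pose.

```bash
python3 -m jog '[{"x":0.02,"y":-0.015,"z":0,"ax":0,"ay":0,"az":0},{"x":0.055,"y":-0.04,"z":0,"ax":0,"ay":0,"az":0},{"x":0.095,"y":-0.07,"z":0,"ax":0,"ay":0,"az":0},{"x":0.135,"y":-0.097,"z":0,"ax":0,"ay":0,"az":0},{"x":0.175,"y":-0.125,"z":0,"ax":0,"ay":0,"az":0},{"x":0.215,"y":-0.154,"z":0,"ax":0,"ay":0,"az":0},{"x":0.255,"y":-0.182,"z":0,"ax":0,"ay":0,"az":0},{"x":0.295,"y":-0.21,"z":0,"ax":0,"ay":0,"az":0},{"x":0.335,"y":-0.24,"z":0,"ax":0,"ay":0,"az":0},{"x":0.375,"y":-0.268,"z":0,"ax":0,"ay":0,"az":0},{"x":0.415,"y":-0.297,"z":0,"ax":0,"ay":0,"az":0},{"x":0.435,"y":-0.311,"z":0,"ax":0,"ay":0,"az":0}]' 0.5
python3 -m jog '[{"x":0.0134,"y":-0.0092,"z":0.01,"ax":0,"ay":0,"az":0},{"x":0.0134,"y":-0.0092,"z":0.01,"ax":0,"ay":0,"az":0},{"x":0.0134,"y":-0.0092,"z":0.01,"ax":0,"ay":0,"az":0},{"x":0.0134,"y":-0.0092,"z":0.01,"ax":0,"ay":0,"az":0}]'
python3 - <<'E'
from h import *
to(.5485,-.160,.22)
snap('wrist','w2')
p=load('w2')
for P in [(.5485,-.16,.148),(.5485,-.16,.122)]: print(proj(p,P))
E
```

```text
t: 1.35
eef_pos: [0.5419, -0.1688, 0.2313]
tool_rot: [-0.001, 0.981, 0.194, 0.001]
contact_force: [0.1, -0.4, 0.1]
gripper_width: 0.497
grasp_force: 0.0
t: 1.75
eef_pos: [0.5481, -0.1623, 0.2215]
tool_rot: [0.0, 0.982, 0.19, -0.0]
contact_force: [-0.5, -0.1, -0.0]
gripper_width: 0.504
grasp_force: 0.0
t 1.75 pos [ 0.5481 -0.1623  0.2215] tilt [-3.e-04 -8.e-04 -1.e+00] shift [ 0.0012 -0.002   0.0015] w 0.504 0.0 [-0.47 -0.07 -0.02]
[272.43269898 221.11475073]
[272.76188154 209.68555569]
```

View pics/w2.png

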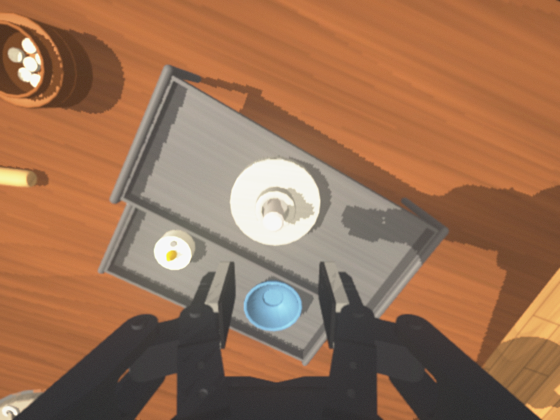

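The wrist view shows the plate centred at about (275,201.5), the neck ring at about (274,208) and the knob at about (273,219), close to the prediction.

```bash
python3 - <<'E'
from h import *
p=load('w2')
print(atz(p,(275,201.5),.104),atz(p,(274,208.5),.122),atz(p,(273,219),.147))
to(.5490,-.1595,.124)
E
```

```text
[ 0.55041015 -0.16114611  0.104     ] [ 0.54981964 -0.1605574   0.122     ] [ 0.54984513 -0.15990436  0.147     ]
t 1.8 pos [ 0.5482 -0.1623  0.2216] tilt [ 0.e+00 -8.e-04 -1.e+00] shift [ 0.0018 -0.0024  0.0976] w 0.499 0.0 [-0.14  0.24  0.13]
```

```bash
python3 -m jog '[{"x":0.002,"y":-0.002,"z":0.02,"ax":0,"ay":0,"az":0},{"x":0.002,"y":-0.002,"z":0.045,"ax":0,"ay":0,"az":0},{"x":0.002,"y":-0.002,"z":0.07,"ax":0,"ay":0,"az":0},{"x":0.002,"y":-0.002,"z":0.087,"ax":0,"ay":0,"az":0},{"x":0.002,"y":-0.002,"z":0.094,"ax":0,"ay":0,"az":0},{"x":0.002,"y":-0.002,"z":0.096,"ax":0,"ay":0,"az":0},{"x":0.002,"y":-0.002,"z":0.096,"ax":0,"ay":0,"az":0},{"x":0.002,"y":-0.002,"z":0.096,"ax":0,"ay":0,"az":0}]'
python3 - <<'E'
from h import *
to(.5495,-.1598,.125)
E
```

```text
t: 2.6
eef_pos: [0.5506, -0.1583, 0.1264]
tool_rot: [0.0, 0.982, 0.191, 0.001]
contact_force: [-0.0, -0.4, 1.2]
gripper_width: 0.495
grasp_force: 0.0
t 2.6 pos [ 0.5506 -0.1583  0.1264] tilt [ 1.9e-03 -5.0e-04 -1.0e+00] shift [-0.0016  0.001   0.0014] w 0.495 0.0 [-0.05 -0.37  1.23]
```

```bash
python3 -m jog '[{"x":-0.001,"y":0.001,"z":0.001,"ax":0,"ay":0,"az":0},{"x":-0.001,"y":0.001,"z":0.001,"ax":0,"ay":0,"az":0},{"x":-0.001,"y":0.001,"z":0.001,"ax":0,"ay":0,"az":0},{"x":-0.001,"y":0.001,"z":0.001,"ax":0,"ay":0,"az":0},{"x":-0.001,"y":0.001,"z":0.001,"ax":0,"ay":0,"az":0},{"x":-0.001,"y":0.001,"z":0.001,"ax":0,"ay":0,"az":0},{"x":-0.001,"y":0.001,"z":0.001,"ax":0,"ay":0,"az":0},{"x":-0.001,"y":0.001,"z":0.001,"ax":0,"ay":0,"az":0},{"x":-0.001,"y":0.001,"z":0.001,"ax":0,"ay":0,"az":0},{"x":-0.001,"y":0.001,"z":0.001,"ax":0,"ay":0,"az":0}]' 0.05 50
```

```text
t: 3.6
eef_pos: [0.5496, -0.1593, 0.1249]
tool_rot: [0.0, 0.982, 0.191, 0.0]
contact_force: [-1.9, -0.2, 5.7]
gripper_width: 0.168
grasp_force: 49.0
```

```bash
python3 -m jog '[{"x":0,"y":0,"z":-0.003,"ax":0,"ay":0,"az":0},{"x":0,"y":0,"z":-0.008,"ax":0,"ay":0,"az":0},{"x":0,"y":0,"z":-0.016,"ax":0,"ay":0,"az":0},{"x":0,"y":0,"z":-0.025,"ax":0,"ay":0,"az":0},{"x":0,"y":0,"z":-0.035,"ax":0,"ay":0,"az":0},{"x":0,"y":0,"z":-0.045,"ax":0,"ay":0,"az":0},{"x":0,"y":0,"z":-0.055,"ax":0,"ay":0,"az":0},{"x":0,"y":0,"z":-0.065,"ax":0,"ay":0,"az":0},{"x":0,"y":0,"z":-0.07,"ax":0,"ay":0,"az":0},{"x":0,"y":0,"z":-0.07,"ax":0,"ay":0,"az":0},{"x":0,"y":0,"z":-0.07,"ax":0,"ay":0,"az":0}]'
python3 - <<'E'
from h import *
to(.5312,.2155,.195)
a=snap('wrist','w3'); b=snap('side','d3'); cv2.imwrite('pics/m3.png',np.hstack([cv2.resize(a[60:360,130:430],(400,400)),cv2.resize(b[150:350,220:420],(400,400))])[:,:,::-1])
E
```

```text
t: 4.7
eef_pos: [0.5492, -0.1593, 0.1941]
tool_rot: [-0.0, 0.982, 0.191, -0.0]
contact_force: [-0.7, 0.4, -1.5]
gripper_width: 0.166
grasp_force: 48.8
t 4.7 pos [ 0.5492 -0.1593  0.1941] tilt [-3.e-04 -0.e+00 -1.e+00] shift [ 0.124  -0.3541 -0.0009] w 0.166 48.84 [-0.72  0.36 -1.54]
```

View pics/m3.png

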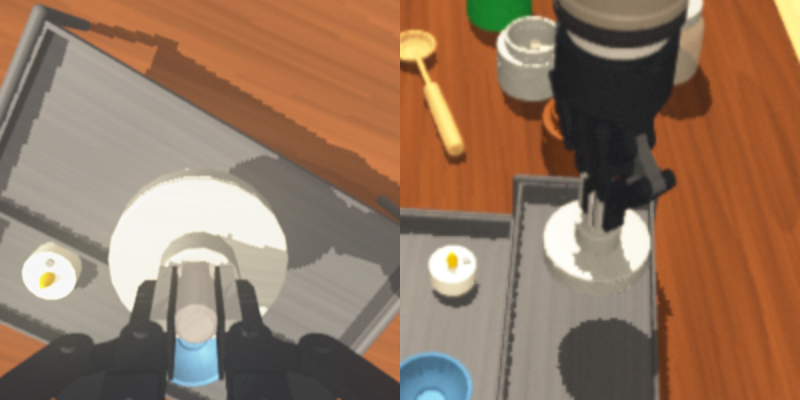

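The lids hang level and nested from the knob, and their shadow lies on the tray below. I'll carry them over the tin.

```bash
python3 -m jog '[{"x":0.003,"y":-0.008,"z":0,"ax":0,"ay":0,"az":0},{"x":0.008,"y":-0.022,"z":0,"ax":0,"ay":0,"az":0},{"x":0.016,"y":-0.046,"z":0,"ax":0,"ay":0,"az":0},{"x":0.027,"y":-0.077,"z":0,"ax":0,"ay":0,"az":0},{"x":0.039,"y":-0.111,"z":0,"ax":0,"ay":0,"az":0},{"x":0.051,"y":-0.145,"z":0,"ax":0,"ay":0,"az":0},{"x":0.063,"y":-0.18,"z":0,"ax":0,"ay":0,"az":0},{"x":0.075,"y":-0.214,"z":0,"ax":0,"ay":0,"az":0},{"x":0.087,"y":-0.248,"z":0,"ax":0,"ay":0,"az":0},{"x":0.097,"y":-0.277,"z":0,"ax":0,"ay":0,"az":0},{"x":0.105,"y":-0.3,"z":0,"ax":0,"ay":0,"az":0},{"x":0.11,"y":-0.314,"z":0,"ax":0,"ay":0,"az":0}]'
python3 -m jog '[{"x":0.004,"y":-0.011,"z":0,"ax":0,"ay":0,"az":0},{"x":0.008,"y":-0.022,"z":0,"ax":0,"ay":0,"az":0},{"x":0.011,"y":-0.032,"z":0,"ax":0,"ay":0,"az":0},{"x":0.0135,"y":-0.039,"z":0,"ax":0,"ay":0,"az":0},{"x":0.0135,"y":-0.039,"z":0,"ax":0,"ay":0,"az":0},{"x":0.0135,"y":-0.039,"z":0,"ax":0,"ay":0,"az":0}]'
python3 - <<'E'
from h import *
to(.5312,.2155,.15)
a=snap('scene','s4'); b=snap('side','d4'); cv2.imwrite('pics/m4.png',np.hstack([cv2.resize(a[130:270,270:410],(400,400),interpolation=2),cv2.resize(b[60:230,200:370],(400,400),interpolation=2)])[:,:,::-1])
E
```

```text
t: 6.0
eef_pos: [0.5321, 0.177, 0.1943]
tool_rot: [-0.001, 0.981, 0.193, -0.0]
contact_force: [-0.5, 0.2, -3.0]
gripper_width: 0.165
grasp_force: 48.9
t: 6.6
eef_pos: [0.5315, 0.2137, 0.1942]
tool_rot: [0.0, 0.982, 0.191, -0.0]
contact_force: [0.2, 0.0, -1.9]
gripper_width: 0.166
grasp_force: 48.9
t 6.6 pos [0.5315 0.2137 0.1942] tilt [-1.e-04 -6.e-04 -1.e+00] shift [ 0.0005 -0.0018  0.0442] w 0.166 48.89 [ 0.25  0.01 -1.94]
```

View pics/m4.png

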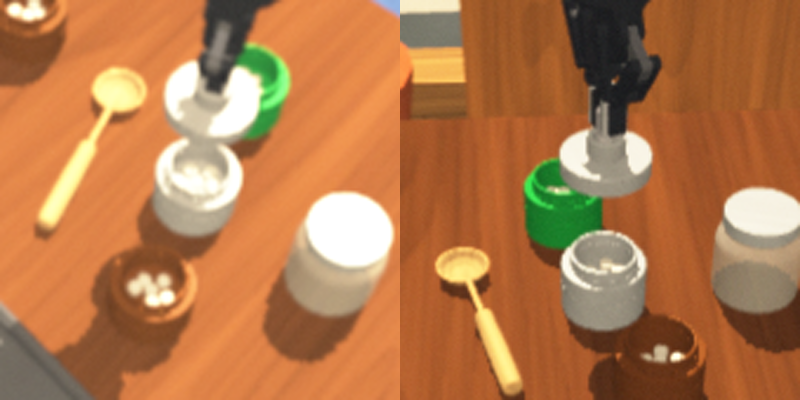

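The lids are level above the tin. I'll check the tin estimate by overlaying model circles on the first pictures.

```bash
python3 - <<'E'
from h import *
c=(.5312,.2157); out=[]
for f,x0,y0 in [('s0',310,170),('d0',258,150)]:
    p=load(f); im=cv2.resize(cv2.imread(f'pics/{f}.png')[y0:y0+57,x0:x0+57],(570,570),interpolation=cv2.INTER_CUBIC)[:,:400*1] if 0 else cv2.resize(cv2.imread(f'pics/{f}.png')[y0:y0+57,x0:x0+57],(399,399),interpolation=cv2.INTER_CUBIC)
    for r,z,col in [(.0395,.05,(0,0,255)),(.031,.062,(255,0,0)),(.0395,0,(0,200,0))]:
        pts=np.array([proj(p,(c[0]+r*np.cos(a),c[1]+r*np.sin(a),z)) for a in np.linspace(0,2*np.pi,60)])
        cv2.polylines(im,[np.round((pts-[x0,y0]+.5)*7).astype(int)],True,col,1)
    out.append(im)
cv2.imwrite('pics/ov.png',np.hstack(out))
E
```

```text
(no output)
```

View pics/ov.png

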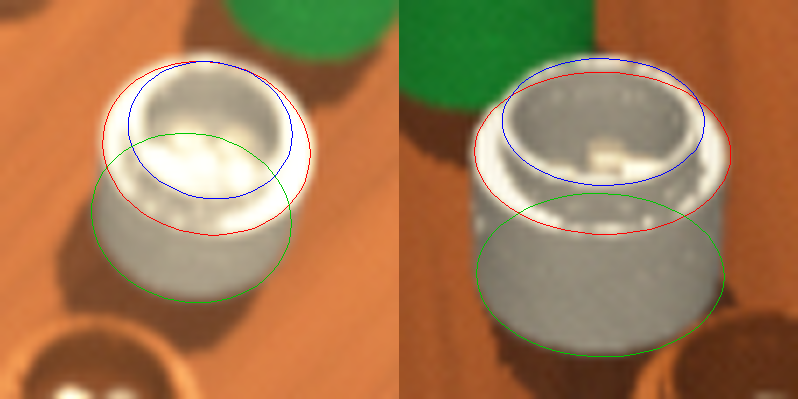

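```bash
python3 -m jog '[{"x":0,"y":-0.003,"z":0.01,"ax":0,"ay":0,"az":0},{"x":0,"y":-0.003,"z":0.03,"ax":0,"ay":0,"az":0},{"x":0,"y":-0.003,"z":0.05,"ax":0,"ay":0,"az":0},{"x":0,"y":-0.003,"z":0.07,"ax":0,"ay":0,"az":0},{"x":0,"y":-0.003,"z":0.08,"ax":0,"ay":0,"az":0},{"x":0,"y":-0.003,"z":0.085,"ax":0,"ay":0,"az":0},{"x":0,"y":-0.003,"z":0.085,"ax":0,"ay":0,"az":0},{"x":0,"y":-0.003,"z":0.085,"ax":0,"ay":0,"az":0}]'
python3 - <<'E'
from h import *
to(.5306,.2165,.0925)
a=snap('scene','s5'); b=snap('side','d5'); cv2.imwrite('pics/m5.png',np.hstack([cv2.resize(a[150:230,300:380],(400,400),interpolation=2),cv2.resize(b[110:210,240:340],(400,400),interpolation=2)])[:,:,::-1])
E
```

```text
t: 7.5
eef_pos: [0.5307, 0.2173, 0.11]
tool_rot: [-0.0, 0.982, 0.191, 0.001]
contact_force: [0.8, -0.1, -3.1]
gripper_width: 0.164
grasp_force: 48.9
t 7.5 pos [0.5307 0.2173 0.11  ] tilt [ 1.2e-03  5.0e-04 -1.0e+00] shift [-0.0005  0.0007  0.0175] w 0.164 48.88 [ 0.82 -0.06 -3.06]
```

View pics/m5.png

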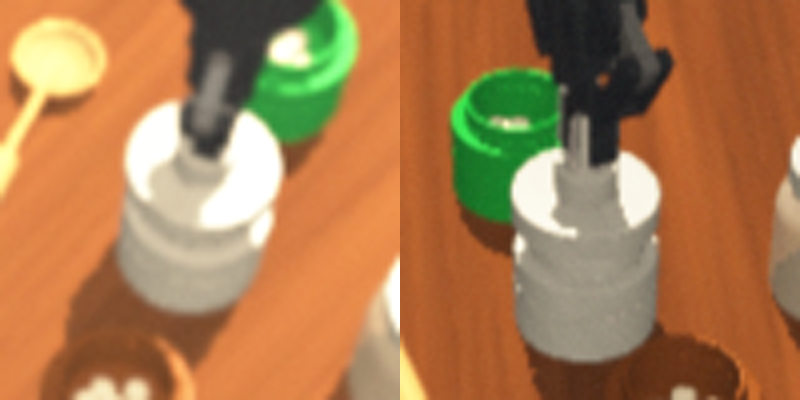

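The lid sits concentric above the tin in both views. I'll lower it slowly.

```bash
python3 -m jog '[{"x":0,"y":0.0005,"z":0.002,"ax":0,"ay":0,"az":0},{"x":0,"y":0.0005,"z":0.004,"ax":0,"ay":0,"az":0},{"x":0,"y":0.0005,"z":0.006,"ax":0,"ay":0,"az":0},{"x":0,"y":0.0005,"z":0.008,"ax":0,"ay":0,"az":0},{"x":0,"y":0.0005,"z":0.01,"ax":0,"ay":0,"az":0},{"x":0,"y":0.0005,"z":0.012,"ax":0,"ay":0,"az":0},{"x":0,"y":0.0005,"z":0.0135,"ax":0,"ay":0,"az":0},{"x":0,"y":0.0005,"z":0.015,"ax":0,"ay":0,"az":0},{"x":0,"y":0.0005,"z":0.015,"ax":0,"ay":0,"az":0}]'
python3 -m jog '[{"x":0,"y":0,"z":0.001,"ax":0,"ay":0,"az":0},{"x":0,"y":0,"z":0.002,"ax":0,"ay":0,"az":0},{"x":0,"y":0,"z":0.0025,"ax":0,"ay":0,"az":0},{"x":0,"y":0,"z":0.0025,"ax":0,"ay":0,"az":0}]'
```

```text
t: 8.5
eef_pos: [0.5303, 0.2165, 0.0941]
tool_rot: [0.0, 0.982, 0.191, -0.0]
contact_force: [0.8, 0.3, -2.4]
gripper_width: 0.166
grasp_force: 48.9
t: 8.9
eef_pos: [0.5304, 0.2167, 0.092]
tool_rot: [-0.0, 0.982, 0.191, 0.0]
contact_force: [-0.7, -0.5, 0.7]
gripper_width: 0.168
grasp_force: 49.0
```

```bash
python3 -m jog '[{"x":0,"y":0,"z":0.0005,"ax":0,"ay":0,"az":0},{"x":0,"y":0,"z":0.0005,"ax":0,"ay":0,"az":0}]'
python3 -m jog '[{"x":0,"y":0,"z":0,"ax":0,"ay":0,"az":0},{"x":0,"y":0,"z":0,"ax":0,"ay":0,"az":0},{"x":0,"y":0,"z":0,"ax":0,"ay":0,"az":0},{"x":0,"y":0,"z":0,"ax":0,"ay":0,"az":0},{"x":0,"y":0,"z":0,"ax":0,"ay":0,"az":0},{"x":0,"y":0,"z":0,"ax":0,"ay":0,"az":0},{"x":0,"y":0,"z":0,"ax":0,"ay":0,"az":0},{"x":0,"y":0,"z":0,"ax":0,"ay":0,"az":0},{"x":0,"y":0,"z":0,"ax":0,"ay":0,"az":0},{"x":0,"y":0,"z":0,"ax":0,"ay":0,"az":0}]' 0.6
python3 - <<'E'
from h import *
to(.5306,.2165,.075)
a=snap('wrist','w6'); b=snap('side','d6'); cv2.imwrite('pics/m6.png',np.hstack([cv2.resize(a[110:410,130:430],(400,400)),cv2.resize(b[110:210,240:340],(400,400),interpolation=2)])[:,:,::-1])
E
```

```text
t: 9.1
eef_pos: [0.5304, 0.2168, 0.0919]
tool_rot: [0.0, 0.982, 0.191, 0.0]
contact_force: [-2.2, -0.8, 5.0]
gripper_width: 0.168
grasp_force: 49.6
t: 10.1
eef_pos: [0.5304, 0.2166, 0.0913]
tool_rot: [-0.0, 0.982, 0.191, 0.0]
contact_force: [-1.0, -0.5, -0.7]
gripper_width: 0.596
grasp_force: 0.0
t 10.1 pos [0.5304 0.2166 0.0913] tilt [ 1.e-04  0.e+00 -1.e+00] shift [0.0001 0.0002 0.0163] w 0.596 0.0 [-0.98 -0.51 -0.74]
```

View pics/m6.png

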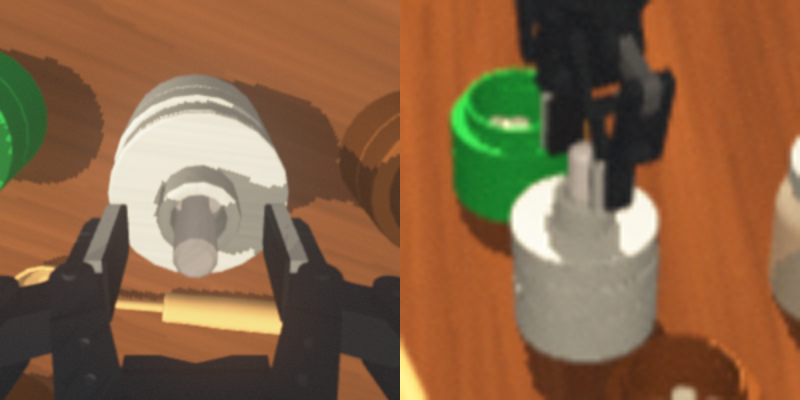

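The outer lid sits home on the tin with its skirt flush, and the fingers are clear. I'll go down around the neck.

```bash
python3 -m jog '[{"x":0,"y":0,"z":0.003,"ax":0,"ay":0,"az":0},{"x":0,"y":0,"z":0.007,"ax":0,"ay":0,"az":0},{"x":0,"y":0,"z":0.011,"ax":0,"ay":0,"az":0},{"x":0,"y":0,"z":0.014,"ax":0,"ay":0,"az":0},{"x":0,"y":0,"z":0.0155,"ax":0,"ay":0,"az":0},{"x":0,"y":0,"z":0.0155,"ax":0,"ay":0,"az":0},{"x":0,"y":0,"z":0.0155,"ax":0,"ay":0,"az":0}]'
python3 -m jog '[{"x":0,"y":0,"z":0,"ax":0,"ay":0,"az":0},{"x":0,"y":0,"z":0,"ax":0,"ay":0,"az":0},{"x":0,"y":0,"z":0,"ax":0,"ay":0,"az":0},{"x":0,"y":0,"z":0,"ax":0,"ay":0,"az":0},{"x":0,"y":0,"z":0,"ax":0,"ay":0,"az":0},{"x":0,"y":0,"z":0,"ax":0,"ay":0,"az":0},{"x":0,"y":0,"z":0,"ax":0,"ay":0,"az":0},{"x":0,"y":0,"z":0,"ax":0,"ay":0,"az":0},{"x":0,"y":0,"z":0,"ax":0,"ay":0,"az":0}]' 0.2 40
```

```text
t: 10.9
eef_pos: [0.5304, 0.2167, 0.0758]
tool_rot: [-0.0, 0.982, 0.191, 0.0]
contact_force: [0.8, -0.5, -0.2]
gripper_width: 0.599
grasp_force: 0.0
t: 11.8
eef_pos: [0.5306, 0.2168, 0.0763]
tool_rot: [-0.0, 0.982, 0.191, 0.0]
contact_force: [-0.9, -0.6, 5.8]
gripper_width: 0.372
grasp_force: 39.9
```

```bash
python3 -m jog '[{"x":0,"y":0,"z":-0.002,"ax":0,"ay":0,"az":0},{"x":0,"y":0,"z":-0.005,"ax":0,"ay":0,"az":0},{"x":0,"y":0,"z":-0.01,"ax":0,"ay":0,"az":0},{"x":0,"y":0,"z":-0.016,"ax":0,"ay":0,"az":0},{"x":0,"y":0,"z":-0.023,"ax":0,"ay":0,"az":0},{"x":0,"y":0,"z":-0.03,"ax":0,"ay":0,"az":0},{"x":0,"y":0,"z":-0.037,"ax":0,"ay":0,"az":0},{"x":0,"y":0,"z":-0.044,"ax":0,"ay":0,"az":0},{"x":0,"y":0,"z":-0.051,"ax":0,"ay":0,"az":0},{"x":0,"y":0,"z":-0.058,"ax":0,"ay":0,"az":0},{"x":0,"y":0,"z":-0.065,"ax":0,"ay":0,"az":0},{"x":0,"y":0,"z":-0.072,"ax":0,"ay":0,"az":0}]'
python3 -m jog '[{"x":0,"y":0,"z":-0.007,"ax":0,"ay":0,"az":0},{"x":0,"y":0,"z":-0.014,"ax":0,"ay":0,"az":0},{"x":0,"y":0,"z":-0.018,"ax":0,"ay":0,"az":0},{"x":0,"y":0,"z":-0.02,"ax":0,"ay":0,"az":0},{"x":0,"y":0,"z":-0.02,"ax":0,"ay":0,"az":0},{"x":0,"y":0,"z":-0.02,"ax":0,"ay":0,"az":0},{"x":0,"y":0,"z":-0.02,"ax":0,"ay":0,"az":0},{"x":0,"y":0,"z":-0.02,"ax":0,"ay":0,"az":0},{"x":0,"y":0,"z":-0.02,"ax":0,"ay":0,"az":0},{"x":0,"y":0,"z":-0.02,"ax":0,"ay":0,"az":0}]'
python3 - <<'E'
from h import *
a=snap('scene','s7'); b=snap('side','d7'); cv2.imwrite('pics/m7.png',np.hstack([cv2.resize(a[140:240,290:390],(400,400),interpolation=2),cv2.resize(b[90:210,230:350],(400,400),interpolation=2)])[:,:,::-1])
E
```

```text
t: 13.0
eef_pos: [0.5304, 0.2166, 0.1484]
tool_rot: [0.0, 0.982, 0.191, -0.0]
contact_force: [-0.5, -0.4, -1.1]
gripper_width: 0.376
grasp_force: 39.7
t: 14.0
eef_pos: [0.5303, 0.2166, 0.1677]
tool_rot: [0.0, 0.982, 0.191, -0.0]
contact_force: [0.6, -0.7, -1.4]
gripper_width: 0.373
grasp_force: 39.7
```

View pics/m7.png

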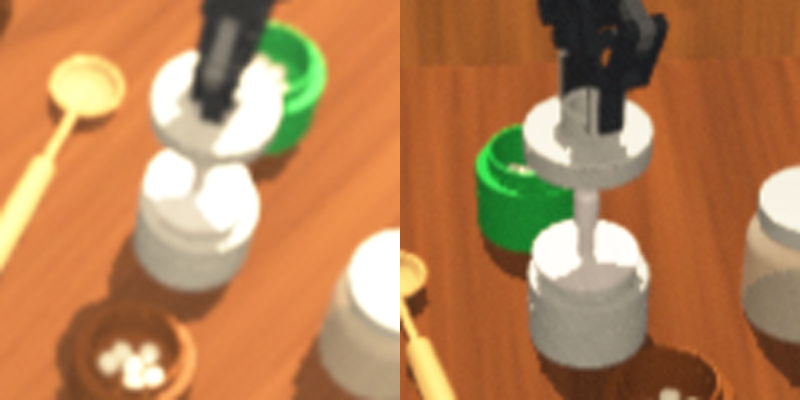

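The outer lid is held level about 90 mm up, and the inner lid stays home on the tin.

```bash
python3 -c "
from station import *
print(hand_in())"
```

```text
the job is handed in; nothing more can be done
None
```

I closed the tin and handed the job in, but the hand-in returned no verdict: in the last pictures the inner lid is home on the tin, and the gripper holds the outer lid level about 30 mm above the knob's top.

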